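Bring a hung-up lacquer box down the feed chute to its stop

TASK

A lacquered round box has hung up under the dust cover of the sloping feed chute. Swing the cover up and over past upright so that it stays open by itself, then push the box gently down the chute until it has pressed the hinged stop paddle right back and sits firmly home there. Leave the cover open, and do not disturb the bowl, the paint jar or the palette.

Things in the scene. Friction and masses are not known exactly. Their poses are not given: they have to be found in the camera images.
- chute: Plywood chute on two feet, felt-lined floor sloping 15 degrees. Origin: on the felt, centre line. y points UP the slope (high end to the robot's left), z square to the felt, x across, away from the robot. Channel 100 mm wide inside; walls 66 mm above the felt, 6 mm thick; high end closed by a plate at y = 224 mm. The felt grips: the box stays where it is left and must be pushed all the way.
- chute_exit (a point): Centre of the felt at the chute's open low end (y = -210 mm, 26 mm above the table). Uphill of it a steel stop frame is clamped over the chute, up to 118 mm above the felt; in it hangs the stop paddle, 80 mm wide. The frame is clamped elsewhere each time: the uphill face of the hanging paddle lies 45 to 115 mm uphill of this point. That is not measured: find it by feel.
- stop (a joint): Swing of the stop paddle (rad) about its shaft 88 mm above the felt: 0 hanging shut, grows as its lower edge (12 mm above the felt) is pushed downhill; at 0.22 it its tail lies hard on the latch bar and it goes no farther. A weak spring (about 0.5 N at the box) lets it give for some 13 mm before the bar is met; the felt's friction then holds the box there.
- cover (a joint): Swing of the clear dust cover (rad): 0 shut, flat on the chute walls from y = -20 to +230 mm; upright (in balance) at 1.57, past that it falls open to its end stop at 1.95, leaning away from the robot. Let go before upright, it falls shut. About 0.24 kg.
- cover_handle (a point): Middle of the cover's handle: a round steel bar, 12 mm diameter, 122 mm long, parallel to the chute's y axis, on two 8 mm posts 110 mm apart. It sticks out 40 mm beyond the cover's edge on the robot's side, with free space below and 34 mm between bar and edge; can be pinched from above. Moves with the cover.
- cover_hinge (a point): Point of the cover's hinge line, which runs parallel to the chute's y axis along the top of the far wall (60 mm beyond the centre line, 67 mm above the felt); this point is opposite the middle of the handle, which runs on a circle of 156 mm radius about it.
- box_mid (a point): Middle (half-way up) of the green lacquered round wooden box, lid on, one solid piece, standing on the felt under the cover. Bellied: 88 mm diameter at 26 mm above its foot, 64 mm across the foot, 60 mm high, 0.2 to 0.42 kg. Its z is square to the felt. To be pushed on its uphill side. A push of over 45 N bruises it.
- bowl: Open green gourd bowl standing on the table, 124 mm across, 62 mm high; origin at the centre of its underside. Bystander.
- paint_jar: White paint jar with a steel cap on the table, 68 mm across, 85 mm high; origin at the centre of its underside. Bystander.
- palette_mid (a point): Middle of the dark wooden paint palette lying on the table, 110 by 180 by 14 mm, with dabs of paint. Bystander.

How it is judged (in metres and radians):
On the way, in this order (a step that is already met when the one before it is completed fails the run):
1. the dust cover stands open past its balance point (value of joint cover above 1.7 rad), for 0.2 s.
2. the box has pressed the stop paddle right back (value of joint stop above 0.16 rad), for 0.1 s.
At the end, for the whole second after the job is handed in: The cover rests open by itself (joint over 1.7 rad); the box stands at rest on the felt in the channel (within 7 degrees of square to it), against the stop paddle and holding it pressed back (paddle over 0.16 of its 0.22 rad); nothing is touched (value of joint cover above 1.7 rad and value of joint stop above 0.16 rad and x of box_mid in the frame of chute between -0.02 and 0.02 m and z of box_mid in the frame of chute between 0.024 and 0.036 m and angle between the z axis of box_mid and the z axis of chute, either way round below 0.12 rad and y of box_mid in the frame of chute below -0.04 m and linear speed of box below 0.01 m/s).
It fails at once if the box is pushed or struck by the fingers with more than 45 N (contact force between box and the fingers above 45 N).
It fails at once if the bowl is moved over 30 mm (distance of bowl from where it was at the start of the episode above 0.03 m).
It fails at once if the paint jar is moved over 30 mm (distance of paint_jar from where it was at the start of the episode above 0.03 m).
It fails at once if the palette is moved over 30 mm (distance of palette_mid from where it was at the start of the episode above 0.03 m).
It also fails if it takes over 58 s, if anything falls off the work surface, if the arm or the gripper's body presses on something with over 40 N, if the wrist force passes 120 N, or if a joint passes its speed limit or range.

ROBOT

A 6-joint arm with a two-finger parallel gripper is mounted at the origin on the work surface. World frame = base frame: x ahead of the robot, y to its left, z up, the work surface at z = 0. Lengths are in mm, angles in rad, forces in N, time in s.
With the tool pointing down it reaches from about 275 to 1000 mm from the base axis. Payload 8.4 kg.
Tool frame: the origin (TCP) lies midway between the tips of the shut fingers; the grasp point (between the pads) lies 19 mm behind it (r.grip_point_offset is the distance from the TCP to the grasp point, in mm); z points along the fingers, y is the line along which they close (so a half turn about z gives the same grasp; the last joint's range is limited). The gripper opens to 85 mm and grips with 20 to 120 N. Pads are 22 mm wide; open, the fingers measure 114 mm over their backs; the gripper's body (76 mm by 85 mm) begins 54 mm behind the grasp point. The pads swing forward as they close: fully open they stand 13 mm farther back than shut.
Start: joints at [-1.158, 0.353, 1.633, -0, 1.155, -0.002], TCP at [251.878, -572.001, 231.281] pointing down, gripper open.
Joint ranges: [-2.63, 2.63], [-0.92, 2.1], [0.06, 2.66], [-1.3, 4.44], [0, 2.69], [-3.02, 3.02]. Speed limits (rad/s): [2.22, 2.22, 2.79, 3.14, 3.14, 3.14].

INTERFACE

Orientations are given as [roll, pitch, yaw] about the fixed x, y, z axes, in that order (R = Rz(yaw) Ry(pitch) Rx(roll)).
In Python, from rig import r gives the robot as it stands. The module is installed in compiled form; this text tells all that it offers.
- The arm moves only by the shell command python3 -m creep 'ROWS' [FORCE]. ROWS is text: rows parted by semicolons, each of 7 numbers parted by spaces: the turn, a rotation vector about the tool's x, y, z in degrees, then the shift along the tool's x, y, z in m, then the closure in counts, from 0 (fully open) to 255 (shut). A call has 1 to 8 rows; each row is the pose to reach, as a shift and turn from the pose commanded when the call began, along the tool's axes at that moment; what a row does not reach only later rows make up. A row lasts 1/8 s, in which the tool goes at most 62.5 mm and 10.7 degrees, less where a joint would pass 70% of its speed; a pose out of reach is approached as far as the arm can. A call with a gripper value outside its range is refused whole. The fingers move at their own pace and stop on an object; FORCE is the grip in N (left out, the last holds). Time passes only in rows, so rows that repeat a pose let the fingers close. It gives the time, the measured TCP pose, the force, the opening and the grip force at its end, in the units of the state.
- r.sense(): the state, without advancing time (a new reading comes with each control period).
- r.grab_frame(name): name is "scene" or "top" or "wrist"; returns a dict with "img" (400x640x3 uint8, red, green, blue), "range_z" (400x640 float32, mm along the optical axis (not along the pixel's ray), 0 where there is no reading), "K" (3x3 intrinsics, pixels), "D" ([k1, k2, p1, p2, k3] as OpenCV has them; the pictures are not rectified), "world_from_camera" (4x4, takes a point from camera to world coordinates). Camera axes: x right, y up, looking along -z (the intrinsics and any distortion apply to the point x, -y, -z); pixel columns grow to the right and rows downward; lengths in mm; the calibration is good to about 2 mm. A picture is of the moment at which its call begins.
- r.sign_off(): hands the job in; it is judged then, once.
The state is a dict: "clock": time; "qpos": joint angles; "qvel": joint speeds; "joint_efforts": joint torques, N m; "eef_pos": TCP position; "tcp_rot": TCP orientation; "contact_force": force on the tool from outside, world axes, zero at the start; "wrist_torque": the same for the moment, N m; "opening": opening from 0.0 (shut) to 1.0 (fully open); "grasp_force": force on a finger pad.
Only numpy, scipy, OpenCV 4.12 (cv2) and the standard library are available. Lean on these libraries where they do the work, as an engineer would, in place of code of your own. Each camera call takes 0.05 s, during which the arm holds its last target. There are 200 camera calls.

## Working session

There is one attempt and no reset: what is moved stays moved. The work goes in short steps, Python scripts to look and compute and a shell command to move; the robot and the scene stay as the last step left them, time stands still between calls to the robot, and variables do not carry over. Pictures are saved under pics/ and viewed, at most 10 in all, crops included, and the job is handed in when it is done.

```bash
mkdir -p pics; ls
python3 - <<'E'
from rig import r
import cv2,pickle
for n in("scene","top"):
    f=r.grab_frame(n); cv2.imwrite(f"pics/{n}0.png",f["img"][:,:,::-1]); pickle.dump(f,open(f"{n}0.pkl","wb"))
    print(n,f["K"],f["D"],f["world_from_camera"].round(3))
s=r.sense();print(s)
E
```

```text
pics
scene [[517.35845113   0.         321.67066491]
 [  0.         517.35845113 199.66494701]
 [  0.           0.           1.        ]] [-0.06929511  0.          0.          0.          0.        ] [[-5.980000e-01 -6.910000e-01  4.050000e-01  1.185261e+03]
 [ 8.010000e-01 -5.100000e-01  3.140000e-01  5.520220e+02]
 [-1.000000e-02  5.120000e-01  8.590000e-01  1.616278e+03]
 [ 0.000000e+00  0.000000e+00  0.000000e+00  1.000000e+00]]
top [[468.10678919   0.         319.23211852]
 [  0.         468.10678919 197.55801063]
 [  0.           0.           1.        ]] [-0.11780732  0.          0.          0.          0.        ] [[ 1.100000e-02  9.970000e-01 -7.400000e-02  3.517290e+02]
 [-1.000000e+00  9.000000e-03 -1.500000e-02 -1.395000e+01]
 [-1.500000e-02  7.400000e-02  9.970000e-01  1.491247e+03]
 [ 0.000000e+00  0.000000e+00  0.000000e+00  1.000000e+00]]
{'clock': 0.1, 'qpos': array([-1.15838629e+00,  3.53597853e-01,  1.63405378e+00,  4.23684554e-06,
        1.15518658e+00, -2.40352972e-03]), 'qvel': array([ 4.58232871e-05, -1.09640946e-03, -3.92263570e-03, -5.51413926e-04,
        7.58659357e-04, -6.75802807e-04]), 'joint_efforts': array([ 2.32295190e-05, -6.06359696e+01, -3.42820752e+01, -7.97352618e-05,
        4.01582569e-03,  9.55189421e-06]), 'eef_pos': array([ 251.71773794, -571.60979995,  230.62746545]), 'tcp_rot': array([-3.14034711e+00, -6.86773882e-06,  4.14811854e-01]), 'contact_force': array([1.27691688, 0.79543429, 0.32775071]), 'wrist_torque': array([ 0.01475704, -0.06555692, -0.03508396]), 'grasp_force': 0.0, 'opening': 0.9992491348857471}
```

View pics/scene0.png

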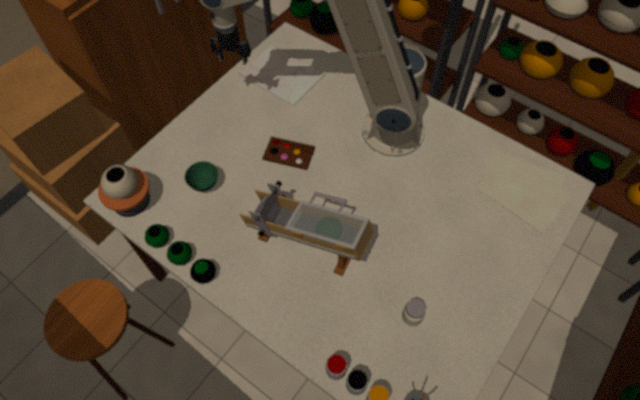

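View pics/top0.png

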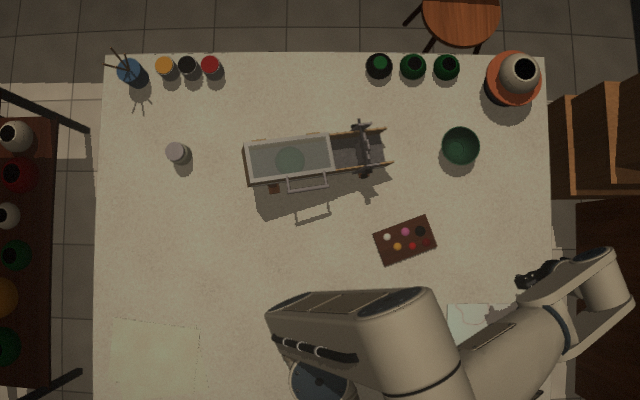

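The top view shows the chute at about (315,157), with its high end to the left at (247,163) and its low end to the right at (390,145). The handle is at (307,184), the jar at (178,153), the bowl at (461,146) and the palette at (405,240). I'll enlarge the chute.

Run:
```python
import cv2,pickle
f=pickle.load(open("top0.pkl","rb"))
c=f["img"][110:210,235:405,::-1]
c=cv2.resize(c,None,fx=4.7,fy=4.7,interpolation=cv2.INTER_CUBIC)
cv2.imwrite("pics/crop.png",cv2.convertScaleAbs(c,alpha=1.5)); print(c.shape)
```

```text
(470, 799, 3)
```

View pics/crop.png

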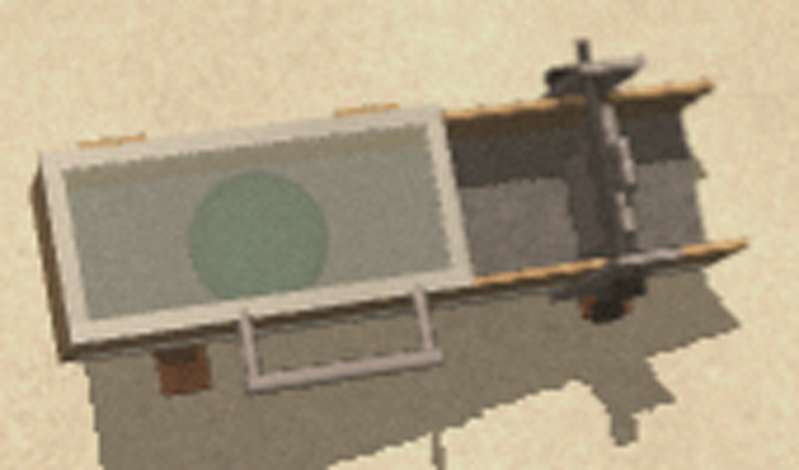

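```bash
cat > h.py <<'E'
import numpy as np, cv2, pickle
from scipy.optimize import least_squares
from scipy.spatial.transform import Rotation as R
def proj(f,P):
    Tw=np.linalg.inv(f["world_from_camera"]); F=np.diag([1.,-1,-1])
    Rm=F@Tw[:3,:3]; t=F@Tw[:3,3]
    return cv2.projectPoints(np.asarray(P,float).reshape(-1,3),cv2.Rodrigues(Rm)[0],t,f["K"],f["D"])[0][:,0]
def ray(f,uv,z):  # world point on plane z
    p=cv2.undistortPoints(np.array([[uv]],float),f["K"],f["D"])[0,0]
    T=f["world_from_camera"]; d=T[:3,:3]@[p[0],-p[1],-1]; o=T[:3,3]
    return o+d*(z-o[2])/d[2]
def chute(x,y,yaw):
    T=np.eye(4);T[:3,:3]=R.from_euler("z",yaw).as_matrix()@R.from_euler("x",15,degrees=True).as_matrix()
    T[:3,3]=[x,y,26+210*np.sin(np.radians(15))];return T
def ap(T,P): return np.atleast_2d(P)@T[:3,:3].T+T[:3,3]
E
python3 - <<'E'
from h import *
f=pickle.load(open("top0.pkl","rb"))
c=lambda u,v:((u-2)/4.7+235,(v-2)/4.7+110)
uv=np.array([c(40,152),c(440,105),c(473,283),c(62,346),c(713,84),c(746,242)])
P=np.array([[57,230,68],[57,-20,68],[-56,-20,68],[-56,230,68],[56,-210,66],[-56,-210,66]])
s=least_squares(lambda q:(proj(f,ap(chute(*q),P))-uv).ravel(),[430,0,0])
print(s.x,np.degrees(s.x[2]),s.fun.reshape(-1,2).round(1))
T=chute(*s.x);np.save("T.npy",T)
for n,p in(("h1",c(250,384)),("h2",c(440,357)),("box",c(258,237))):
    # intersect with the chute plane
    q=least_squares(lambda a:(proj(f,ap(T,[a[0],a[1],67 if n[0]=='h' else 40]))-p).ravel(),[-96,50])
    print(n,q.x.round(1))
for n in("scene","top"):
  g=pickle.load(open(n+"0.pkl","rb"))
  for nm,z in(("bowl",62),("jar",85)):
    px={"scene":{"bowl":(202,172),"jar":(415,304)},"top":{"bowl":(461,146),"jar":(178,150)}}[n][nm]
    print(n,nm,ray(g,px,z).round())
g=pickle.load(open("scene0.pkl","rb")); print(proj(g,ap(T,P)).round(), proj(g,ap(T,[[-96,55,67]])))
E
```

```text
[5.80799840e+02 1.04420364e+01 1.82896635e-01] 10.479205288170498 [[-0.4  0.6]
 [-0.6  0.5]
 [-0.9  0.3]
 [ 1.2 -1.1]
 [ 0.5 -1.3]
 [ 0.3  1. ]]
h1 [-97.2 126. ]
h2 [-97.9   6.1]
box [ -4.7 100.2]
scene bowl [ 616. -436.   62.]
scene jar [592. 449.  85.]
top bowl [ 623. -431.   62.]
top jar [599. 445.  85.]
[[355. 250.]
 [286. 228.]
 [302. 201.]
 [370. 220.]
 [240. 214.]
 [256. 189.]] [[326.88946593 197.29477915]]
```

```bash
cat > rel.py <<'E'
import sys; from h import *; from rig import r
def rel(p):  # target TCP in chute frame, tool aligned with the chute
    T=np.load("T.npy"); s=r.sense(); C=R.from_euler("xyz",s["tcp_rot"])
    G=R.from_matrix(T[:3,:3]@np.array([[0,1,0],[1,0,0],[0,0,-1.]]))
    w=ap(T,p)[0]
    cur=(s["eef_pos"]-T[:3,3])@T[:3,:3]
    print("t",round(s["clock"],2),"target world",w.round(),"turn",np.degrees((C.inv()*G).as_rotvec()).round(1),"shift mm",C.inv().apply(w-s["eef_pos"]).round(1),"now in chute",cur.round(1),"F chute",(s["contact_force"]@T[:3,:3]).round(1),"open",round(s["opening"],2))
if __name__=="__main__": rel([float(a) for a in sys.argv[1:4]])
E
python3 rel.py -97 66 170
```

```text
t 0.1 target world [482.  12. 262.] turn [ 10.   12.6 -76.3] shift mm [ 445.9 -441.6  -30.5] now in chute [-429.5 -456.1  277.8] F chute [1.4 0.6 0.2] open 1.0
```

```bash
python3 -m creep '10 12.6 -76.3 0.446 -0.442 -0.03 165;10 12.6 -76.3 0.446 -0.442 -0.03 165;10 12.6 -76.3 0.446 -0.442 -0.03 165;10 12.6 -76.3 0.446 -0.442 -0.03 165;10 12.6 -76.3 0.446 -0.442 -0.03 165;10 12.6 -76.3 0.446 -0.442 -0.03 165;10 12.6 -76.3 0.446 -0.442 -0.03 165;10 12.6 -76.3 0.446 -0.442 -0.03 165' 20; python3 rel.py -97 66 170
```

```text
clock: 1.1
eef_pos: [435.4, -105.6, 255.1]
tcp_rot: [3.142, -0.261, 1.758]
contact_force: [1.0, -0.5, 0.3]
opening: 0.349
grasp_force: 0.0
t 1.1 target world [482.  12. 262.] turn [-0.1  0.1  0.2] shift mm [105.2  67.5  21.3] now in chute [-164.1  -39.4  191.4] F chute [ 0.9 -0.5  0.5] open 0.35
```

```bash
python3 -m creep '0 0 0 0.105 0.067 0.021 165;0 0 0 0.105 0.067 0.021 165;0 0 0 0.105 0.067 0.021 165;0 0 0 0.105 0.067 0.021 165'
python3 - <<'E'
from h import *; from rig import r; import rel
T=np.load("T.npy"); rel.rel([-97,66,48])
f=r.grab_frame("wrist"); pickle.dump(f,open("w1.pkl","wb")); print(proj(f,ap(T,[[-96,66,67],[-96,5,67],[-96,127,67],[-56,-20,68]])).round())
cv2.imwrite("pics/w1.png",f["img"][:,:,::-1])
E
```

```text
clock: 1.6
eef_pos: [480.7, 10.0, 261.5]
tcp_rot: [-3.14, -0.26, 1.756]
contact_force: [0.3, 0.4, 0.5]
opening: 0.35
grasp_force: 0.0
t 1.6 target world [476.  43. 144.] turn [-0.1  0.1  0.1] shift mm [  2.1   1.7 122.4] now in chute [-98.5  64.1 170.4] F chute [0.4 0.5 0.4] open 0.35
[[319. 198.]
 [319. 272.]
 [320. 113.]
 [368. 300.]]
```

View pics/w1.png

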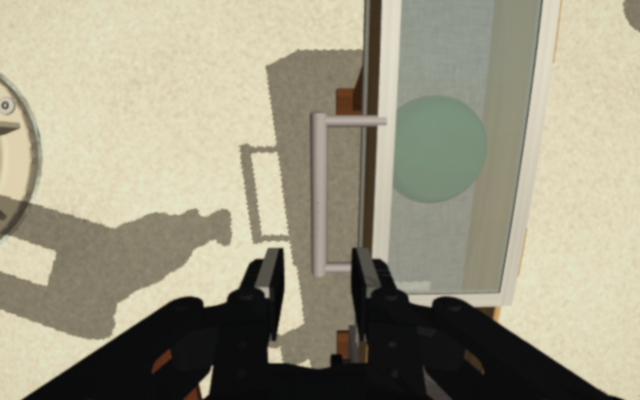

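The bar lies at u=319, v=113–275, just as predicted and midway between the fingers; the box shows at (438,149). I'll descend and pinch.

```bash
python3 -m creep '0 0 0 0.002 0.002 0.05 165;0 0 0 0.002 0.002 0.095 165;0 0 0 0.002 0.002 0.122 165;0 0 0 0.002 0.002 0.122 165;0 0 0 0.002 0.002 0.122 255;0 0 0 0.002 0.002 0.122 255;0 0 0 0.002 0.002 0.122 255;0 0 0 0.002 0.002 0.122 255' 20
python3 - <<'E'
from h import *; import rel
rel.rel([-97,66,48])
T=np.load("T.npy");f=pickle.load(open("w1.pkl","rb"))
q=least_squares(lambda a:(proj(f,ap(T,[a[0],a[1],26]))-(438,149)).ravel(),[0,100]);print("box",q.x)
for th in np.arange(0.15,1.96,0.15): print(round(th,2),"dz",round(-156*np.sin(th),1),"dy",round(156*(1-np.cos(th)),1))
E
```

```text
clock: 2.65
eef_pos: [475.7, 41.8, 145.3]
tcp_rot: [-3.139, -0.259, 1.755]
contact_force: [-6.5, -6.0, 0.6]
opening: 0.13
grasp_force: 21.8
t 2.65 target world [476.  43. 144.] turn [-0.1  0.1  0.1] shift mm [1.  0.6 1.8] now in chute [-97.6  65.   49.8] F chute [-7.5 -4.3  1.8] open 0.13
box [ 2.80332563 96.94069661]
0.15 dz -23.3 dy 1.8
0.3 dz -46.1 dy 7.0
0.45 dz -67.9 dy 15.5
0.6 dz -88.1 dy 27.2
0.75 dz -106.3 dy 41.9
0.9 dz -122.2 dy 59.0
1.05 dz -135.3 dy 78.4
1.2 dz -145.4 dy 99.5
1.35 dz -152.2 dy 121.8
1.5 dz -155.6 dy 145.0
1.65 dz -155.5 dy 168.3
1.8 dz -151.9 dy 191.4
1.95 dz -144.9 dy 213.7
```

```bash
python3 -m creep '0 0 0 0 0.0005 -0.012 255;0 0 0 0 0.002 -0.023 255;0 0 0 0 0.004 -0.035 255;0 0 0 0 0.007 -0.046 255;0 0 0 0 0.0155 -0.068 255;0 0 0 0 0.027 -0.088 255' 30; python3 rel.py -97 66 48
```

```text
clock: 3.4
eef_pos: [507.2, 24.3, 231.3]
tcp_rot: [-3.141, -0.259, 1.754]
contact_force: [1.6, -1.7, -4.8]
opening: 0.124
grasp_force: 29.1
t 3.4 target world [476.  43. 144.] turn [-0.1  0.2  0. ] shift mm [  1.1 -27.   90.8] now in chute [-69.9  65.2 138.8] F chute [ 1.2 -3.1 -4.1] open 0.12
```

```bash
python3 -m creep '0 0 0 0 0.0147 -0.018 255;0 0 0 0 0.032 -0.034 255;0 0 0 0 0.051 -0.047 255;0 0 0 0 0.072 -0.057 255;0 0 0 0 0.0946 -0.064 255;0 0 0 0 0.118 -0.0675 255;0 0 0 0 0.141 -0.0674 255;0 0 0 0 0.164 -0.064 255'; python3 rel.py 90 66 197
```

```text
clock: 4.4
eef_pos: [673.0, 38.9, 293.9]
tcp_rot: [3.139, -0.26, 1.754]
contact_force: [-0.5, -0.1, 0.7]
opening: 0.126
grasp_force: 29.7
t 4.4 target world [667.  39. 288.] turn [0.1 0.1 0. ] shift mm [-0.1 -5.8  6.4] now in chute [ 95.8  66.1 203.4] F chute [-0.5  0.2  0.7] open 0.13
```

```bash
python3 -m creep '0 0 0 0 0.008 0.002 255;0 0 0 0 0.015 0.004 255;0 0 0 0 0.015 0.004 255;0 0 0 0 0.015 0.004 130;0 0 0 0 0.015 0.004 130;0 0 0 0 0.015 0.004 130;0 0 0 0 0.015 -0.04 130;0 0 0 0 0.015 -0.09 130'
python3 - <<'E'
from h import *; from rig import r; import rel
rel.rel([0,170,130])
T=np.load("T.npy")
f=r.grab_frame("top"); pickle.dump(f,open("top1.pkl","wb"))
c=f["img"][100:210,225:405,::-1]
cv2.imwrite("pics/top1.png",cv2.convertScaleAbs(cv2.resize(c,None,fx=4.4,fy=4.4,interpolation=cv2.INTER_CUBIC),alpha=1.5))
E
```

```text
clock: 5.4
eef_pos: [690.4, 19.5, 378.3]
tcp_rot: [-3.139, -0.261, 1.754]
contact_force: [0.4, -0.4, 0.2]
opening: 0.489
grasp_force: 0.0
t 5.4 target world [557. 139. 250.] turn [-0.2  0.1  0. ] shift mm [ 103.8 -108.9  160.9] now in chute [109.4  66.4 290.7] F chute [ 0.3 -0.4  0.3] open 0.49
```

View pics/top1.png

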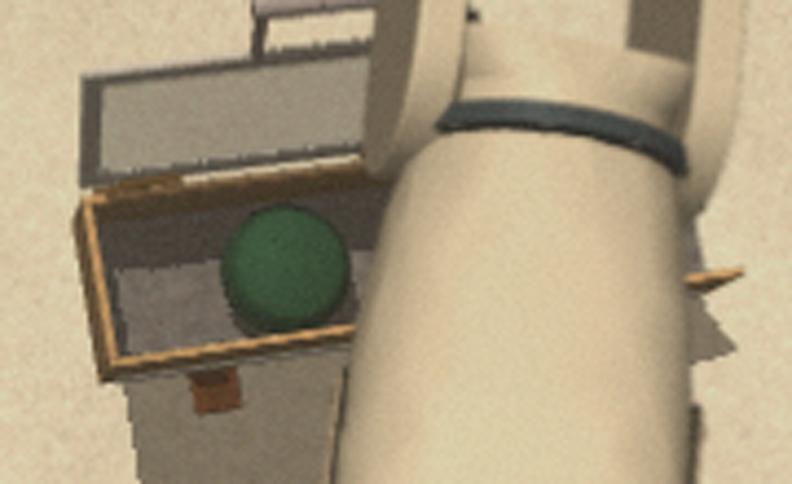

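```bash
python3 -m creep '0 0 0 0.035 -0.036 0 255;0 0 0 0.07 -0.073 0 255;0 0 0 0.106 -0.109 0 255;0 0 0 0.106 -0.109 0.05 255;0 0 0 0.106 -0.109 0.10 255;0 0 0 0.106 -0.109 0.14 255;0 0 0 0.106 -0.109 0.16 255;0 0 0 0.106 -0.109 0.16 255'
python3 - <<'E'
from h import *; from rig import r; import rel
rel.rel([0,173,13])
T=np.load("T.npy")
f=r.grab_frame("wrist"); pickle.dump(f,open("w2.pkl","wb")); print(proj(f,ap(T,[[0,97,60],[-50,97,66],[50,97,66],[0,173,13]])).round())
cv2.imwrite("pics/w2.png",f["img"][:,:,::-1])
E
```

```text
clock: 6.45
eef_pos: [556.4, 141.0, 249.5]
tcp_rot: [-3.138, -0.261, 1.754]
contact_force: [-0.2, 0.1, -0.7]
opening: 0.004
grasp_force: 0.0
t 6.45 target world [551. 171. 138.] turn [-0.2  0.1  0. ] shift mm [  1.1   0.7 116. ] now in chute [ -0.3 172.  129. ] F chute [-0.2 -0.1 -0.7] open 0.0
[[316. 315.]
 [244. 320.]
 [388. 320.]
 [317. 195.]]
```

View pics/w2.png

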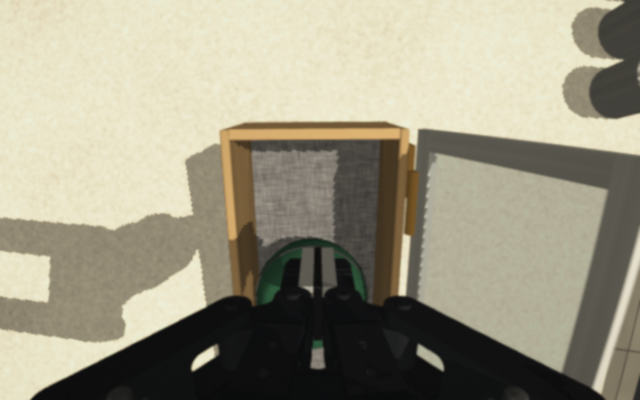

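Run:
```python
from h import *
T=np.load("T.npy");f=pickle.load(open("w2.pkl","rb"))
print([(y,proj(f,ap(T,[0,y,z])).round(0).tolist(),z) for y,z in((130,26),(135,26),(140,26),(145,26),(150,26),(224,66))])
```

```text
[(130, [[317.0, 253.0]], 26), (135, [[317.0, 247.0]], 26), (140, [[317.0, 241.0]], 26), (145, [[317.0, 235.0]], 26), (150, [[317.0, 228.0]], 26), (224, [[316.0, 134.0]], 66)]
```

Run:
```python
from h import *
T=np.load("T.npy");f=pickle.load(open("w2.pkl","rb"))
v,u=np.mgrid[0:400:2,0:640:2]; z=f["range_z"][::2,::2].ravel()
p=cv2.undistortPoints(np.c_[u.ravel(),v.ravel()].astype(float)[:,None],f["K"],f["D"])[:,0]
P=np.c_[p[:,0]*z,-p[:,1]*z,-z][z>0]
W=ap(f["world_from_camera"],P); L=(W-T[:3,3])@T[:3,:3]-[0,172,129]
L=L[L[:,2]>-5]; L=L[(abs(L[:,0])<120)&(abs(L[:,1])<90)]
for h in range(-5,130,10):
    q=L[(L[:,2]>=h)&(L[:,2]<h+10)]
    if len(q): print(h,len(q),q.min(0).round(),q.max(0).round())
```

```text
-5 1019 [  3. -40.  -5.] [91. 56.  5.]
5 1332 [-12. -38.   5.] [94. 56. 15.]
15 1603 [-13. -35.  15.] [99. 57. 25.]
25 1806 [-13. -34.  25.] [103.  57.  35.]
35 2264 [-20. -32.  35.] [108.  57.  45.]
45 1614 [-35. -29.  45.] [107.  45.  55.]
55 1884 [-42. -10.  55.] [45. 16. 65.]
65 2250 [-51.  -9.  65.] [54. 18. 75.]
75 2985 [-59.  -1.  75.] [63. 18. 85.]
85 1296 [-61.  10.  85.] [63. 20. 94.]
```

```bash
python3 -m creep '0 0 0 0.001 -0.003 0.04 255;0 0 0 0.001 -0.003 0.07 255;0 0 0 0.001 -0.003 0.09 255;0 0 0 0.001 -0.003 0.105 255;0 0 0 0.001 -0.003 0.113 255;0 0 0 0.001 -0.003 0.113 255;0 0 0 0.001 -0.003 0.113 255'; python3 rel.py -3 153 16
```

```text
clock: 7.38
eef_pos: [549.7, 169.8, 142.8]
tcp_rot: [3.141, -0.26, 1.755]
contact_force: [-0.5, 0.1, -0.2]
opening: -0.002
grasp_force: 0.0
t 7.38 target world [552. 151. 135.] turn [0.  0.1 0.1] shift mm [-20.   -1.4   2.3] now in chute [ -1.6 173.   18.3] F chute [-0.5  0.1 -0.2] open -0.0
```

```bash
python3 -m creep '0 0 0 -0.005 0 0.002 255;0 0 0 -0.01 -0.001 0.002 255;0 0 0 -0.014 -0.001 0.002 255;0 0 0 -0.017 -0.001 0.002 255;0 0 0 -0.02 -0.001 0.002 255;0 0 0 -0.024 -0.001 0.002 255;0 0 0 -0.028 -0.001 0.002 255;0 0 0 -0.032 -0.001 0.002 255'; python3 rel.py -3 -20 16
```

```text
clock: 8.38
eef_pos: [553.7, 139.6, 131.9]
tcp_rot: [-3.141, -0.26, 1.755]
contact_force: [-0.4, 0.5, -0.6]
opening: -0.001
grasp_force: 0.6
t 8.38 target world [582. -13.  91.] turn [-0.   0.1  0. ] shift mm [-160.8   -0.    -0.2] now in chute [ -3.1 140.8  15.6] F chute [-0.3  0.4 -0.7] open -0.0
```

```bash
python3 -m creep '0 0 0 -0.006 0 0 255;0 0 0 -0.012 0 0 255;0 0 0 -0.018 0 0 255;0 0 0 -0.024 0 0 255;0 0 0 -0.03 0 0 255;0 0 0 -0.036 0 0 255;0 0 0 -0.042 0 0 255;0 0 0 -0.048 0 0 255';python3 rel.py -3 45 16; python3 -m creep '0 0 0 -0.006 0 0 255;0 0 0 -0.012 0 0 255;0 0 0 -0.018 0 0 255;0 0 0 -0.024 0 0 255;0 0 0 -0.03 0 0 255;0 0 0 -0.036 0 0 255;0 0 0 -0.042 0 0 255;0 0 0 -0.048 0 0 255';  python3 - <<'E'
from h import *; from rig import r; import rel
rel.rel([-3,0,16])
T=np.load("T.npy")
f=r.grab_frame("scene"); pickle.dump(f,open("s2.pkl","wb"))
c=f["img"][150:290,220:400,::-1]
cv2.imwrite("pics/s2.png",cv2.convertScaleAbs(cv2.resize(c,None,fx=4.2,fy=4.2,interpolation=cv2.INTER_CUBIC),alpha=1.5))
E
```

```text
clock: 9.38
eef_pos: [562.2, 93.8, 119.4]
tcp_rot: [-3.141, -0.26, 1.754]
contact_force: [-0.4, 0.7, 0.4]
opening: -0.002
grasp_force: 0.5
t 9.38 target world [571.  49. 107.] turn [-0.   0.1  0. ] shift mm [-47.5   0.1  -0.3] now in chute [-3.1 92.5 15.6] F chute [-0.3  0.9  0.2] open -0.0
clock: 10.38
eef_pos: [570.7, 48.2, 107.1]
tcp_rot: [-3.141, -0.26, 1.754]
contact_force: [-0.1, 1.2, 0.0]
opening: 0.001
grasp_force: 0.4
t 10.38 target world [579.   6.  96.] turn [-0.   0.1  0. ] shift mm [-44.5   0.1  -0.2] now in chute [-3.1 44.5 15.7] F chute [ 0.2  1.2 -0.3] open 0.0
```

View pics/s2.png

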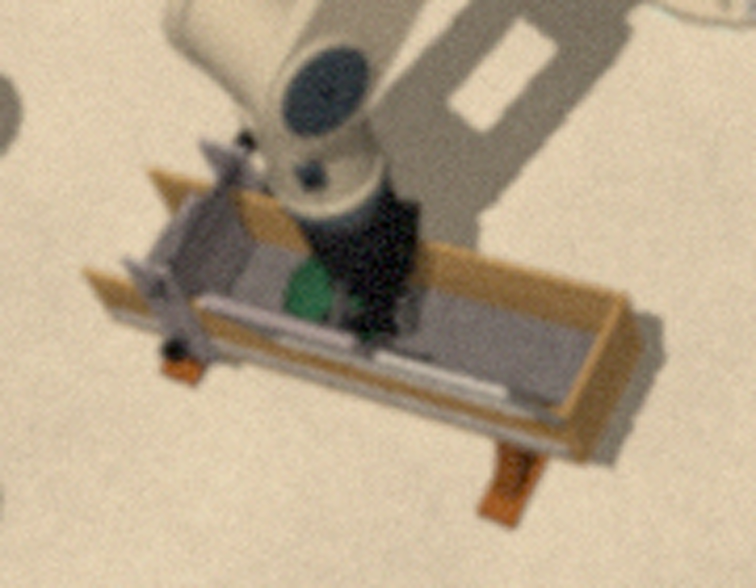

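Box is centred ahead of the fingers, green at crop (308,290), and the paddle is still hanging at about (235,245). I'll estimate the frame's position from the first top view.

```bash
python3 - <<'E'
from h import *
T=np.load("T.npy");f=pickle.load(open("top0.pkl","rb"))
c=lambda u,v:((u-2)/4.7+235,(v-2)/4.7+110)
for n,p,x,z in(("far wall",c(590,97),56,66),("near",c(625,260),-56,66),("farpost",c(583,45),75,88),("shaft mid",c(612,170),0,88),("uphill edge",c(575,180),0,12)):
    q=least_squares(lambda a:(proj(f,ap(T,[a[0],a[1],z]))-p).ravel(),[x,-120]);print(n,q.x.round())
E
python3 -m creep '0 0 0 -0.005 0 0 255;0 0 0 -0.01 0 0 255;0 0 0 -0.015 0 0 255;0 0 0 -0.02 0 0 255;0 0 0 -0.025 0 0 255;0 0 0 -0.03 0 0 255'; python3 rel.py -3 0 16
```

```text
far wall [  53. -122.]
near [ -54. -125.]
farpost [  82. -115.]
shaft mid [   0. -119.]
uphill edge [  11. -122.]
clock: 11.18
eef_pos: [576.0, 19.7, 99.3]
tcp_rot: [-3.141, -0.26, 1.754]
contact_force: [-1.2, 0.6, 1.3]
opening: -0.001
grasp_force: 0.5
t 11.18 target world [579.   6.  96.] turn [-0.   0.1  0. ] shift mm [-14.6   0.1  -0.2] now in chute [-3.1 14.6 15.8] F chute [-1.   1.1  1. ] open -0.0
```

```bash
python3 -m creep '0 0 0 -0.003 0 0 255;0 0 0 -0.006 0 0 255;0 0 0 -0.009 0 0 255;0 0 0 -0.012 0 0 255;0 0 0 -0.015 0 0 255;0 0 0 -0.018 0 0 255;0 0 0 -0.020 0 0 255'; python3 rel.py -3 0 16;  python3 -m creep '0 0 0 -0.002 0 0 255;0 0 0 -0.004 0 0 255;0 0 0 -0.006 0 0 255;0 0 0 -0.008 0 0 255;0 0 0 -0.01 0 0 255;0 0 0 -0.012 0 0 255'; python3 rel.py -3 0 16
```

```text
clock: 12.05
eef_pos: [579.5, 0.9, 94.2]
tcp_rot: [-3.141, -0.26, 1.754]
contact_force: [-0.1, 0.7, 0.1]
opening: -0.002
grasp_force: 0.5
t 12.05 target world [579.   6.  96.] turn [-0.   0.1  0. ] shift mm [ 5.3  0.  -0.2] now in chute [-3.  -5.3 15.8] F chute [-0.   0.7 -0.1] open -0.0
clock: 12.8
eef_pos: [581.6, -10.5, 91.2]
tcp_rot: [-3.141, -0.26, 1.754]
contact_force: [0.5, 1.4, -0.6]
opening: 0.004
grasp_force: 0.5
t 12.8 target world [579.   6.  96.] turn [-0.   0.1  0. ] shift mm [17.2  0.  -0.2] now in chute [ -3.  -17.2  15.8] F chute [ 0.8  1.  -0.9] open 0.0
```

```bash
python3 -m creep '0 0 0 -0.0015 0 0 255;0 0 0 -0.003 0 0 255;0 0 0 -0.0045 0 0 255;0 0 0 -0.006 0 0 255'; python3 rel.py -3 0 16
```

```text
clock: 13.3
eef_pos: [582.6, -16.1, 89.6]
tcp_rot: [-3.141, -0.26, 1.755]
contact_force: [0.8, 1.4, -1.2]
opening: 0.003
grasp_force: 0.8
t 13.3 target world [579.   6.  96.] turn [-0.   0.1  0. ] shift mm [23.1  0.1 -0.2] now in chute [ -3.  -23.1  15.8] F chute [ 1.   0.9 -1.5] open 0.0
```

```bash
python3 -m creep '0 0 0 -0.001 0 0 255;0 0 0 -0.002 0 0 255;0 0 0 -0.003 0 0 255;0 0 0 -0.004 0 0 255'; python3 rel.py -3 0 16
```

```text
clock: 13.8
eef_pos: [583.3, -19.9, 88.6]
tcp_rot: [-3.141, -0.26, 1.754]
contact_force: [-1.0, 0.9, -0.3]
opening: -0.002
grasp_force: 0.7
t 13.8 target world [579.   6.  96.] turn [-0.   0.1  0. ] shift mm [27.1  0.1 -0.2] now in chute [ -3.1 -27.1  15.8] F chute [-0.8  1.  -0.6] open -0.0
```

```bash
python3 -m creep '0 0 0 -0.001 0 0 255;0 0 0 -0.002 0 0 255;0 0 0 -0.003 0 0 255;0 0 0 -0.004 0 0 255'; python3 rel.py -3 0 16
```

```text
clock: 14.3
eef_pos: [583.9, -23.4, 87.6]
tcp_rot: [-3.141, -0.261, 1.754]
contact_force: [-0.8, 5.3, 0.6]
opening: -0.002
grasp_force: 2.9
t 14.3 target world [579.   6.  96.] turn [-0.  0.  0.] shift mm [30.8  0.1 -0.2] now in chute [ -3.1 -30.8  15.8] F chute [ 0.1  5.3 -0.8] open -0.0
```

```bash
python3 -m creep '0 0 0 -0.0004 0 0 255;0 0 0 -0.0008 0 0 255;0 0 0 -0.0008 0 0 255'
python3 - <<'E'
from h import *; from rig import r; import rel
rel.rel([-3,0,16])
f=r.grab_frame("scene")
c=f["img"][170:250,230:340,::-1]
cv2.imwrite("pics/s3.png",cv2.convertScaleAbs(cv2.resize(c,None,fx=7,fy=7,interpolation=cv2.INTER_CUBIC),alpha=1.5))
E
```

```text
clock: 14.68
eef_pos: [583.8, -23.5, 87.6]
tcp_rot: [-3.141, -0.262, 1.754]
contact_force: [-0.9, 6.9, 1.4]
opening: -0.003
grasp_force: 3.6
t 14.68 target world [579.   6.  96.] turn [-0.1 -0.   0. ] shift mm [30.9  0.2 -0.2] now in chute [ -3.2 -30.9  15.7] F chute [ 0.4  7.1 -0.4] open -0.0
```

View pics/s3.png

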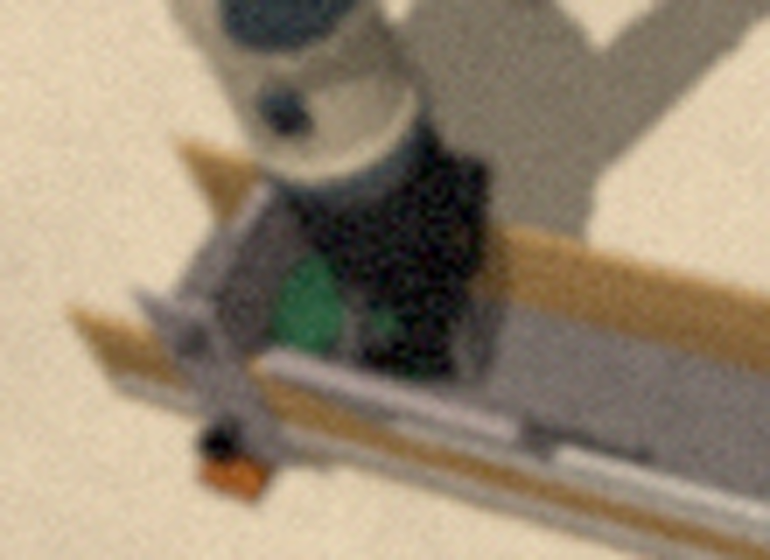

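The box (crop (305,310)) lies against the paddle plate at (235,290). I'll press a little more to confirm that it is hard home.

```bash
python3 -m creep '0 0 0 -0.0007 0 0 255;0 0 0 -0.0014 0 0 255;0 0 0 -0.0014 0 0 255'; python3 rel.py -3 0 16
```

```text
clock: 15.1
eef_pos: [583.8, -23.8, 87.5]
tcp_rot: [-3.14, -0.264, 1.754]
contact_force: [-2.3, 11.9, 3.8]
opening: 0.003
grasp_force: 6.3
t 15.1 target world [579.   6.  96.] turn [-0.1 -0.1  0. ] shift mm [31.2  0.3 -0.2] now in chute [ -3.3 -31.2  15.7] F chute [-0.1 12.7  0.5] open 0.0
```

```bash
python3 -m creep '0 0 0 0.001 0 0 255;0 0 0 0.002 0 0 255;0 0 0 0.004 0 0 255;0 0 0 0.012 0 0 255;0 0 0 0.025 0 -0.01 255;0 0 0 0.03 -0.003 -0.05 255;0 0 0 0.03 -0.01 -0.1 255;0 0 0 0.03 -0.02 -0.16 255' && python3 -m creep '0 0 0 0 -0.06 -0.02 255;0 0 0 0 -0.12 -0.02 255;0 0 0 0 -0.18 -0.02 255;0 0 0 0 -0.23 -0.02 255;0 0 0 0 -0.23 -0.02 255;0 0 0 0 -0.23 -0.02 255'
python3 - <<'E'
from h import *; from rig import r; import rel
rel.rel([-3,0,16])
f=r.grab_frame("top"); pickle.dump(f,open("top2.pkl","wb"))
c=f["img"][90:210,225:405,::-1]
cv2.imwrite("pics/top2.png",cv2.convertScaleAbs(cv2.resize(c,None,fx=4.4,fy=4.4,interpolation=cv2.INTER_CUBIC),alpha=1.6))
E
```

```text
clock: 16.1
eef_pos: [566.4, -41.0, 251.3]
tcp_rot: [-3.141, -0.26, 1.755]
contact_force: [1.3, -0.7, 0.5]
opening: 0.005
grasp_force: 0.0
clock: 16.85
eef_pos: [342.6, -88.5, 269.6]
tcp_rot: [3.14, -0.259, 1.754]
contact_force: [-0.2, -0.0, -0.0]
opening: -0.001
grasp_force: 0.0
t 16.85 target world [579.   6.  96.] turn [0.1 0.2 0. ] shift mm [  3.5 249.  181.2] now in chute [-252.3   -3.2  196.8] F chute [-0.2 -0.  -0. ] open -0.0
```

View pics/top2.png

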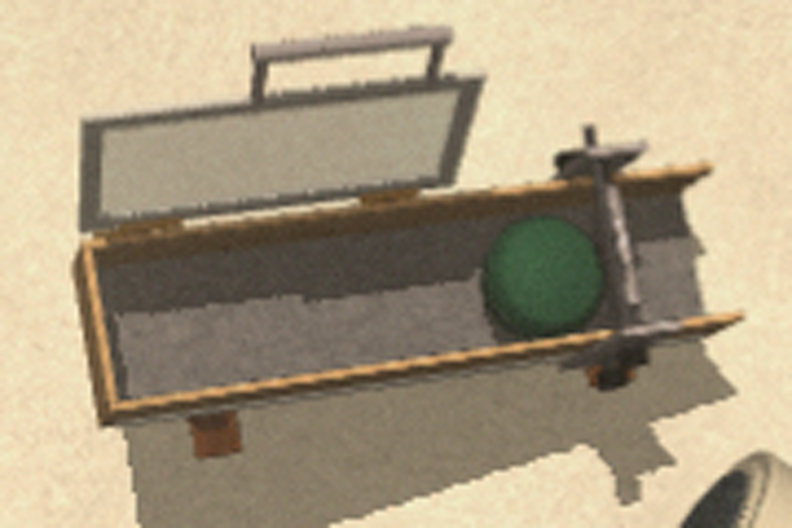

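The cover stands open. The box at crop (543,277) is upright in the channel, hard against the paddle, and the frame is undisturbed. The gripper is clear, so I'm handing in.

```bash
python3 -c "
from rig import r
print(r.sign_off())"
```

```text
the job is handed in; nothing more can be done
None
```

The job is handed in at about 17 s of the 58 s: the cover stands open by itself, and the box sits against the pressed-back stop paddle, which stopped hard at about 13 N. The gripper is clear, and neither the arm nor the chute came near the bowl, jar or palette; the sign-off returned no verdict.

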